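# Hang a paint hanger over the anti-jump lip and run it into the rail's notch

### The arm

A 6-joint arm with a two-finger parallel gripper is mounted at the origin on the work surface; the furniture and walls round the work are solid. World frame = base frame: x ahead of the robot, y to its left, z up, the work surface at z = 0. Lengths are in m, angles in rad, forces in N, time in s.
With the tool pointing down it reaches from about 0.3 to 0.775 m from the base axis. Payload 14.6 kg.
Tool frame: the origin (TCP) lies at the very end of the fingers, on their centre line; the grasp point (between the pads) lies 19 mm behind it; z points along the fingers, y is the line along which they close (so a half turn about z gives the same grasp; the last joint's range is limited). The gripper opens to 94 mm and grips with 3 to 60 N. Pads are 16 mm wide; open, the fingers measure 119 mm over their backs; the gripper's body (75 mm by 177 mm) begins 78 mm behind the grasp point.
Start: joints at [1.056, 0.3, 1.521, -0, 1.321, -0.067], TCP at [0.238, 0.496, 0.205] pointing down, gripper open.
Joint ranges: [-3.03, 3.03], [-0.79, 2.21], [0.23, 2.52], [-1.04, 4.18], [0, 3.07], [-2.55, 2.55]. Speed limits (rad/s): [2.22, 2.22, 2.57, 3.14, 3.14, 3.14].

### API

Orientations are given as [roll, pitch, yaw] about the fixed x, y, z axes, in that order (R = Rz(yaw) Ry(pitch) Rx(roll)).
In Python, from station import * gives the robot as it stands.
- The arm moves only by the tool jog_arm, never from a script. Its argument "rows" is a list of rows, each a list of 3 entries, a list of its own where there are three numbers: the shift along the tool's x, y, z in m, then the turn about the tool's z in degrees, then the finger opening in m, from 0 to 0.094. A call has 1 to 12 rows; each row shifts and turns the commanded pose from where the row before left it, along the tool's axes as they then stand; what a row does not reach is not made up. A row lasts 1/12 s, in which the tool goes at most 41.7 mm and 7.16 degrees, less where a joint would pass 70% of its speed; a pose out of reach is approached as far as the arm can. A call is refused whole if a number of a shift passes 0.0417 or a number of a turn 7.16, either way. A call with a gripper value outside its range is refused whole. The fingers move at their own pace and stop on an object; "squeeze" is the grip in N (left out, the last holds). Time passes only in rows, so rows that do not move let the fingers close. It gives the time, the measured TCP pose, the force, the opening and the grip force at its end, in the units of the state.
- get_obs(): the state, without advancing time (a new reading comes with each control period).
- camera(name): name is "side" or "top" or "wrist"; returns a dict with "image" (384x512x3 uint8, red, green, blue), "range_z" (384x512 float32, m along the optical axis (not along the pixel's ray), 0 where there is no reading), "K" (3x3 intrinsics, pixels), "k1" (the pictures are not rectified: a ray, as slopes to the right and down, at radius r is drawn at 1 + k1 r^2 times it, then the intrinsics apply), "world_from_camera" (4x4, takes a point from camera to world coordinates); the wrist camera has in their place "T_tool_cam" (4x4, takes a point from camera to tool coordinates, whose origin is the TCP and whose axes are the flange's). Camera axes: x right, y up, looking along -z (the intrinsics and any distortion apply to the point x, -y, -z); pixel columns grow to the right and rows downward; lengths in m; the calibration is good to about 2 mm. A picture is of the moment at which its call begins: read the wrist's pose just before it.
- hand_in(): hands the job in; it is judged then, once.
Trained networks look in a picture, given as the dict that the camera call returned (one of the last four; its "shot" number tells which), for a name from the list of things; names that differ only in an ending like _2 or _b are one class to them, and where a whole thing is asked for, a point or a joint stands for the part that bears it (a point fixed in the world has none). Each returns a list of dicts, best first, with "p" (0 to 1); they miss things now and then, are a little off and sometimes report something else, mostly with a low value. They report only what shows in the picture. A call takes as long as a camera call.
- search_frame(label, picture): "at" ([column, row] as shares, 0 to 1, of the picture: columns of its width, rows of its height, amid what is visible of it).
- spot_point(label, picture): "at" ([column, row] as shares, 0 to 1, of the picture: columns of its width, rows of its height: a listed point, or the origin of a listed thing).
The state is a dict: "time_s": time; "qpos": joint angles; "joint_vel": joint speeds; "tau": joint torques, N m; "ee_pos": TCP position; "eef_rot": TCP orientation; "force": force on the tool from outside, world axes, zero at the start; "moment": the same for the moment, N m; "grip_width": finger opening in m; "grip_force": force on a finger pad.
Only numpy, scipy, OpenCV 4.12 (cv2) and the standard library are available. Lean on these libraries where they do the work, as an engineer would, in place of code of your own. Each camera call takes 0.05 s, during which the arm holds its last target. There are 200 camera calls.

### The job

Take the red paint hanger by its black grip, lift its hook over the anti-jump lip at the yellow-marked end of the grey rail and lower it gently until its tongue rests on the brass runway behind the lip. Then, keeping it lightly pressed down, slide it along the runway away from the yellow end until you feel it drop into the notch, lower it until it is fully seated there, and let go. Never press on the rail with more than 2 kg (20 N), do not drop the hanger into the notch, and leave the other things on the bench where they are.

Things in the scene. Friction and masses are not known exactly. Their poses are not given: they have to be found in the camera images.
- hanger_grip (a point): Centre of the red hanger's upright black grip block (22 mm along x, 28 along y, 48 high, the lower 2 mm in the red bridge). Axes are the hanger's: z up, +x from stem to tongue. At first it stands upright on the bench, this point 137 mm above its underside. Mass 0.25 to 0.45 kg. A 56 mm ring is fixed on its 66 x 60 mm foot, which reaches 71 mm to -x of this point.
- tongue_tip (a point): Middle of the lower end of the hanger's hook tongue (hanger's axes): 10 mm to +x of hanger_grip and 66 mm below it. The tongue is a steel plate 8 mm thick (x), 26 mm wide (y), 34 mm long below the bridge; in front of it (-x) is an 11 mm open throat, then the 6 mm stem. The rail's lip goes into the throat.
- runway (a point): Point on the rail at mid length, on the lip's inner face, level with the top of the brass runway, 130 mm above the bench. y runs along the rail to the yellow-marked end, +x from the lip to the back wall, z up. The lip is 5 mm thick (x -5 to 0), its top at z +18 mm; the same plate goes down as an apron to z -60. The channel between lip and back wall is 20 mm wide (x 0 to 20).
- lip_mark (a point): Top of the lip at the middle of the yellow mark (y 50 to 100 mm of runway's frame), rail's axes. The grey rail head is sprung on its stand: a downward load above about 4 N pushes it down 1 mm for each further 2.5 N, at most 15 mm; it comes back up when relieved.
- back_wall (a point): Top of the rail's 5 mm back wall at mid length, 14 mm above the runway. The brass bar in the channel has a notch 32 mm long (y), 10 mm deep, with a hard bottom. The bar is clamped differently each time: the notch's middle lies anywhere from y -60 to -10 mm of runway's frame and is not measured; it has to be felt. With the tongue seated in it, tongue_tip is 10 mm below runway.
- hanger: The hanger as a whole; origin on the underside of the foot, below the stem; upright as it stands. hanger_grip is at (8, 0, 137) mm in its frame.
- rail_stand: The rail's fixed stand with all it carries; origin on the bench below the runway point; same axes as runway. The channel ends at y +-128 mm in end stops 13 mm high. Feet and posts end at y +-146 mm, the bar at up to +-175 mm (a black knob to -187 mm).
- duct_tape: Bystander: grey roll of tape lying flat, 103 mm across, 48 mm high; origin at its underside.
- bearing_ring: Bystander: machined ring lying flat, 70 mm across, 30 mm high; origin at its underside.

How it is judged:
By the outcome, as a careful person would: the job done as asked, in the order asked, and still so for the second after the job is handed in, with the robot touching nothing.
It also fails if it takes over 58 s, if anything falls off the work surface, if the arm or the gripper's body presses on something with over 40 N, if the wrist force passes 120 N, or if a joint passes its speed limit or range.

## Working session

There is one attempt and no reset: what is moved stays moved. The work goes in short steps, Python scripts to look and compute and a tool call to move; the robot and the scene stay as the last step left them, time stands still between calls to the robot, and variables do not carry over. Pictures are saved under pics/ and viewed, at most 10 in all, crops included, and the job is handed in when it is done.

Besides the shell and the picture viewer there is one more tool, called after "Emit:" by a JSON object that holds its "method" and its "body", one argument or row to a line. jog_arm: Moves the arm, as the interface text tells. Its arguments: {"type":"object","properties":{"rows":{"type":"array","items":{"type":"array"}},"squeeze":{"type":"number"}},"required":["rows"]}

```bash
mkdir -p pics; cat > h.py <<'E'
from station import *
import numpy as np, cv2
from scipy.spatial.transform import Rotation as R
def shoot(n):
    o=get_obs(); c=camera(n)
    if n=="wrist":
        T=np.eye(4);T[:3,:3]=R.from_euler('xyz',o['eef_rot']).as_matrix();T[:3,3]=o['ee_pos']
        c['W']=T@np.array(c['T_tool_cam'])
    else: c['W']=np.array(c['world_from_camera'])
    return c
def ray(c,px):
    K=np.array(c['K']);k=c['k1']
    s=cv2.undistortPoints(np.array([[px]],float),K,np.array([k,0,0,0,0.]))[0,0]
    return np.array([s[0],-s[1],-1.])
def p3(c,px,z=None,w=2):
    d=ray(c,px);W=c['W']
    if z is None:
        u,v=int(round(px[0])),int(round(px[1]));q=c['range_z'][max(0,v-w):v+w+1,max(0,u-w):u+w+1];q=q[q>0]
        t=np.median(q) if len(q) else 0
    else:
        t=(z-W[2,3])/(W[:3,:3]@d)[2]
    return W[:3,:3]@(d*t)+W[:3,3]
def cloud(c):
    h,w=c['range_z'].shape
    u,v=np.meshgrid(np.arange(w),np.arange(h))
    s=cv2.undistortPoints(np.stack([u,v],-1).reshape(-1,1,2).astype(float),np.array(c['K']),np.array([c['k1'],0,0,0,0.]))[:,0]
    t=c['range_z'].reshape(-1,1)
    P=np.hstack([s[:,:1],-s[:,1:],-np.ones_like(t)])*t
    return (P@c['W'][:3,:3].T+c['W'][:3,3]).reshape(h,w,3)
def save(c,n): cv2.imwrite('pics/'+n,c['image'][:,:,::-1])
E
python3 - <<'E'
from h import *
np.set_printoptions(precision=4,suppress=True)
o=get_obs();print({k:np.round(v,3) for k,v in o.items()})
S=[480,384]
ims=[]
for n in ["side","top"]:
    c=shoot(n); ims.append(c['image']); print(n,c['K'],c['k1'],c['W'])
    for l in ["hanger_grip","tongue_tip","runway","lip_mark","back_wall","hanger","rail_stand","duct_tape","bearing_ring"]:
        r=spot_point(l,c)[:2]
        for a in r:
            px=[a['at'][0]*512,a['at'][1]*384]
            print(l,round(a['p'],2),np.round(px),p3(c,px))
    save(c,n+'1.png')
E
```

```text
{'time_s': np.float64(0.0), 'qpos': array([ 1.056,  0.3  ,  1.522, -0.   ,  1.321, -0.067]), 'joint_vel': array([ 0.   , -0.   , -0.001,  0.001,  0.001,  0.   ]), 'tau': array([  0.001, -53.178, -35.276,   0.071,   0.024,  -0.   ]), 'ee_pos': array([0.238, 0.496, 0.205]), 'eef_rot': array([-3.14 , -0.   ,  2.694]), 'force': array([-0.017,  0.112, -0.197]), 'moment': array([0.022, 0.01 , 0.006]), 'grip_force': np.float64(0.0), 'grip_width': np.float64(0.094)}
side [[350.9961   0.     253.6396]
 [  0.     350.9961 188.4904]
 [  0.       0.       1.    ]] 0.005973413768194142 [[ 0.6179  0.4048 -0.674  -0.1561]
 [-0.7861  0.3014 -0.5397 -0.6363]
 [-0.0153  0.8633  0.5045  0.5924]
 [ 0.      0.      0.      1.    ]]
hanger_grip 0.88 [182. 159.] [0.4557 0.1267 0.1421]
tongue_tip 0.9 [187. 179.] [ 1.2161  1.0433 -0.5612]
tongue_tip 0.74 [214. 238.] [ 0.3353 -0.1081  0.0293]
runway 0.85 [267. 182.] [ 0.5056 -0.153   0.1349]
back_wall 0.93 [268. 171.] [ 1.3662  0.4695 -0.3862]
back_wall 0.56 [266. 225.] [ 0.4948 -0.1587 -0.0012]
hanger 0.56 [185. 198.] [0.4439 0.1212 0.0133]
rail_stand 0.56 [
[... 279 characters left out ...]
-0.0659  0.4337]
 [-0.9998 -0.0133 -0.0123 -0.1181]
 [-0.0132  0.0657  0.9978  0.9819]
 [ 0.      0.      0.      1.    ]]
hanger_grip 0.84 [159. 201.] [0.4603 0.1301 0.1575]
tongue_tip 0.67 [164. 196.] [0.4723 0.1309 0.1098]
runway 0.91 [275. 184.] [ 0.5029 -0.1503  0.0774]
lip_mark 0.96 [251. 198.] [ 0.4638 -0.0902  0.131 ]
back_wall 0.67 [268. 174.] [ 0.5209 -0.1308  0.1411]
hanger 0.58 [172. 206.] [0.4493 0.1301 0.0389]
rail_stand 0.93 [274. 185.] [ 0.5049 -0.1506  0.0041]
rail_stand 0.69 [275. 180.] [ 0.5069 -0.149   0.1323]
duct_tape 0.91 [349. 134.] [ 0.6485 -0.3666  0.0002]
bearing_ring 0.88 [253. 239.] [ 0.3555 -0.089  -0.0004]
bearing_ring 0.41 [278. 180.] [ 0.5071 -0.1549  0.1324]
```

```bash
python3 - <<'E'
import cv2,numpy as np
a=cv2.imread('pics/side1.png');b=cv2.imread('pics/top1.png')
A=cv2.resize(a[110:290,130:430],None,fx=2,fy=2,interpolation=cv2.INTER_CUBIC)[:, :]
B=cv2.resize(b[110:270,110:410],None,fx=2.6,fy=2.6,interpolation=cv2.INTER_CUBIC)
cv2.imwrite('pics/A.png',A);cv2.imwrite('pics/B.png',B)
E
```

```text
(no output)
```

View pics/A.png

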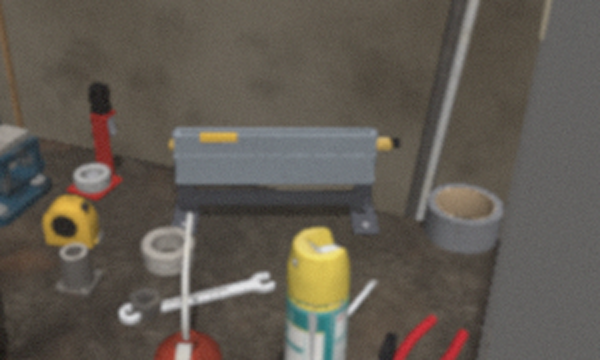

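View pics/B.png

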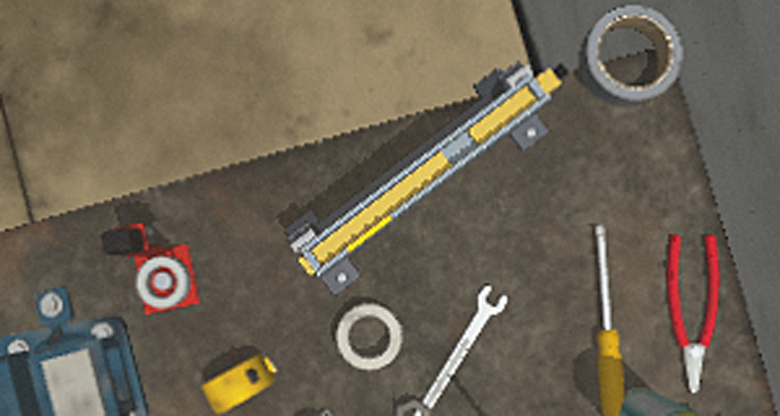

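The side crop shows the red hanger at left (grip about 98,100) and the rail with its yellow mark at the left end. The top crop shows the hanger's grip at (122,240) and foot at (165,280). It also shows the rail running from (305,255) to (545,85), with a visible grey gap near (460,148). Next I fit the poses from the clouds.

```bash
python3 - <<'E'
from h import *
np.set_printoptions(precision=4,suppress=True)
for n in ["top","side"]:
    c=shoot(n);P=cloud(c);im=c['image'].astype(int)
    hsv=cv2.cvtColor(c['image'],cv2.COLOR_RGB2HSV)
    near=(abs(P[...,0]-.45)<.12)&(abs(P[...,1]-.12)<.12)
    red=((hsv[...,0]<8)|(hsv[...,0]>172))&(hsv[...,1]>150)&near
    for lo,hi in [(-.01,.02),(.03,.1),(.1,.125),(.125,.17)]:
        m=near&(P[...,2]>lo)&(P[...,2]<hi)
        if lo<.12: m&=red
        if m.sum()<4: print(n,lo,m.sum());continue
        q=P[m]; r=cv2.minAreaRect((q[:,:2]*1000).astype(np.float32))
        print(n,lo,m.sum(),q.mean(0),'rect',r, 'zmax',np.percentile(q[:,2],[5,50,95]))
    # rail: points z .1-.16
    m=(P[...,2]>.125)&(P[...,2]<.16)&(abs(P[...,0]-.5)<.2)&(P[...,1]<.0)&(P[...,1]>-.35)
    q=P[m];r=cv2.minAreaRect((q[:,:2]*1000).astype(np.float32));print(n,'rail',m.sum(),r,np.percentile(q[:,2],[5,50,95]))
    ye=m&(hsv[...,0]>18)&(hsv[...,0]<35)&(hsv[...,1]>120)
    if n=="top":
        np.save('rail.npy',np.hstack([P[m],c['image'][m],np.argwhere(m)]))
    sc=[l for l in search_frame('lip_mark',c)[:2]];print(sc, ye.sum(),P[ye].mean(0))
E
```

```text
top -0.01 149 [0.4194 0.126  0.0059] rect ((418.37109375, 134.33712768554688), (64.72795867919922, 60.49723434448242), 12.577024459838867) zmax [0.0022 0.0059 0.0094]
top 0.03 26 [0.4475 0.1332 0.0605] rect ((446.2845764160156, 136.55484008789062), (2.7595505714416504, 27.96206283569336), 17.073822021484375) zmax [0.0329 0.0602 0.0901]
top 0.1 26 [0.4636 0.1322 0.1124] rect ((459.9715881347656, 137.26776123046875), (28.96320152282715, 21.57933807373047), 15.751263618469238) zmax [0.1038 0.1122 0.119 ]
top 0.125 141 [0.4561 0.1375 0.1538] rect ((456.4175720214844, 140.54808044433594), (21.842369079589844, 29.70468521118164), 10.178121566772461) zmax [0.132  0.1576 0.1608]
top rail 1497 ((527.8915405273438, -150.99172973632812), (40.074283599853516, 312.2318115234375), 36.69832992553711) [0.1279 0.132  0.1485]
[{'at': [0.5408, 0.4526], 'p': 0.74}, {'at': [0.4975, 0.6378], 'p': 0.68}] 772 [ 0.5131 -0.1407  0.1312]
side -0.01 67 [0.41   0.1184 0.0061] rect ((419.3796691894531, 130.7691192626953), (65.07652282714844, 58.4803581237793), 11.527619361877441) zmax [0.0032 0.0064 0.0087]
side 0.03 130 [0.4473 0.1364 0.0644] rect ((446.89794921875, 137.19635009765625), (8.072155952453613, 27.988096237182617), 9.782125473022461) zmax [0.0353 0.0639 0.0958]
side 0.1 37 [0.4497 0.1351 0.1087] rect ((451.9704895019531, 133.43133544921875), (16.682374954223633, 31.137741088867188), 43.673553466796875) zmax [0.1011 0.1095 0.1155]
side 0.125 137 [0.4523 0.1349 0.1452] rect ((455.312255859375, 137.64501953125), (25.208688735961914, 27.56255531311035), 3.598907470703125) zmax [0.1266 0.1457 0.1603]
side rail 1213 ((523.9061279296875, -154.07891845703125), (40.000709533691406, 311.0507507324219), 35.56074905395508) [0.127  0.1392 0.1486]
[{'at': [0.5229, 0.4846], 'p': 0.59}] 96 [ 0.4977 -0.1393  0.1404]
```

```bash
python3 - <<'E'
from h import *
np.set_printoptions(precision=4,suppress=True)
c=shoot("top");P=cloud(c)
for px in [(130,160),(180,130),(240,130),(280,120),(300,130),(150,185),(220,165),(350,150),(400,150)]: print(px,p3(c,px))
c=shoot("side")
for px in [(150,130),(200,120),(250,120),(300,120),(340,120),(380,130),(250,80),(300,60),(200,80)]: print(px,p3(c,px))
# rail in detail: brass / lip / yellow
d=np.load('rail.npy');q=d[:,:3];z=q[:,2]
import cv2
for lo,hi in [(.125,.135),(.135,.1455),(.1455,.152)]:
    m=(z>lo)&(z<hi);print(lo,m.sum(),cv2.minAreaRect((q[m,:2]*1000).astype(np.float32)))
th=np.radians(36);ex=np.array([np.cos(th),np.sin(th)]);ey=np.array([-np.sin(th),np.cos(th)])
rel=q[:,:2]-[.522,-.15]; a=rel@ex;b=rel@ey
h=cv2.cvtColor(d[:,3:6].astype(np.uint8)[None],cv2.COLOR_RGB2HSV)[0]
for lo in np.arange(-.17,.19,.01):
    m=(b>lo)&(b<lo+.01)&(z>.125);mm=m&(z>.1455);k=m&(abs(a)<.006); w=m&(z>.137)&(z<.1455)
    print(round(lo,2),m.sum(),'lip',a[mm].mean() if mm.sum() else 0,'wall',a[w&(a>0)].mean() if (w&(a>0)).any() else 0,'midhue',np.median(h[k],0) if k.sum() else 0)
E
```

```text
(130, 160) [ 0.6995  0.5599 -0.7613]
(180, 130) [ 0.8491  0.3006 -0.7609]
(240, 130) [ 0.8426 -0.0065 -0.7601]
(280, 120) [ 0.8917 -0.2101 -0.7618]
(300, 130) [ 0.838  -0.3101 -0.7591]
(150, 185) [ 0.5694  0.4524 -0.7587]
(220, 165) [ 0.6655  0.0957 -0.7606]
(350, 150) [ 0.6017 -0.3667  0.0045]
(400, 150) [ 0.573  -0.4466  0.1665]
(150, 130) [ 1.1494  1.2827 -0.2394]
(200, 120) [ 1.2509  0.8989 -0.1207]
(250, 120) [ 1.3402  0.5795 -0.0809]
(300, 120) [ 1.4126  0.2935 -0.0432]
(340, 120) [ 1.4677  0.0907 -0.0176]
(380, 130) [ 1.5201 -0.1021 -0.0447]
(250, 80) [1.3398 0.5732 0.1439]
(300, 60) [1.4083 0.3093 0.2621]
(200, 80) [1.2587 0.8752 0.1196]
0.125 882 ((527.9502563476562, -150.9479217529297), (39.92759704589844, 312.2318115234375), 36.698333740234375)
0.135 342 ((519.6220703125, -140.28311157226562), (39.50981140136719, 278.85076904296875), 36.76911544799805)
0.1455 271 ((516.1912231445312, -143.9833526611328), (29.491098403930664, 271.32208251953125), 36.76050567626953)
-0.17 2 lip 0 wall 0 midhue [40.  8. 93.]
-0.16 18 lip 0 wall 0 midhue [100.   24.5  44.5]
-0.15 30 lip 0 wall
[... 1861 characters left out ...]
1471692 wall 0.01089564190965147 midhue [ 24. 151. 230.]
0.09 51 lip -0.01230707151868328 wall 0.010729644677900631 midhue [ 24. 150. 230.]
0.1 53 lip -0.010009666107243926 wall 0.010079488276322185 midhue [ 23.  151.5 229.5]
0.11 51 lip -0.00992903063198302 wall 0.00951950770471423 midhue [ 23.  150.5 228. ]
0.12 61 lip -0.012174717506829181 wall 0.011165608458259584 midhue [ 23.  152.  227.5]
0.13 71 lip -0.009733408198503787 wall 0.0084894530714488 midhue [ 23.5 150.5 226.5]
0.14 57 lip -0.007228581144802529 wall 0.006766920611267525 midhue [ 24.  51. 193.]
0.15 6 lip 0 wall 0 midhue [ 24.5 146.5 249. ]
0.16 0 lip 0 wall 0 midhue 0
0.17 0 lip 0 wall 0 midhue 0
0.18 0 lip 0 wall 0 midhue 0
```

```bash
python3 - <<'E'
from h import *
np.set_printoptions(precision=3,suppress=True)
c=camera("wrist");print(c['T_tool_cam'],c['K'],c['k1'])
c=shoot("top");P=cloud(c)
m=P[...,2]>.03
for x in np.arange(.1,.7,.05):
  print(round(x,2),[ (lambda q: round(float(q.max()),2) if len(q) else 0)(P[m&(P[...,0]>x)&(P[...,0]<x+.05)&(P[...,1]>y)&(P[...,1]<y+.05)][:,2]) for y in np.arange(-.4,.5,.05)])
E
```

```text
[[ 0.001  0.961  0.275  0.082]
 [ 1.    -0.001  0.001  0.001]
 [ 0.001  0.275 -0.961 -0.179]
 [ 0.     0.     0.     1.   ]] [[323.633   0.    258.332]
 [  0.    323.633 196.391]
 [  0.      0.      1.   ]] 0.0004370598197159705
0.1 [0, 0, 0, 0, 0, 0, 0.29, 0.29, 0.26, 0, 0, 0, 0, 0, 0, 0, 0, 0]
0.15 [0, 0, 0.08, 0.07, 0, 0, 0, 0, 0, 0, 0, 0, 0, 0, 0, 0.12, 0.31, 0]
0.2 [0.22, 0.12, 0.13, 0.16, 0, 0, 0, 0.06, 0, 0, 0, 0, 0, 0.14, 0.15, 0.15, 0.34, 0]
0.25 [0.22, 0.21, 0, 0.17, 0, 0, 0, 0.06, 0.07, 0.06, 0, 0.12, 0.15, 0.15, 0.15, 0.15, 0, 0]
0.3 [0, 0.03, 0, 0, 0, 0.03, 0.04, 0, 0.07, 0.07, 0, 0.12, 0.15, 0.15, 0.15, 0.15, 0.05, 0]
0.35 [0, 0, 0, 0, 0, 0.03, 0.03, 0, 0, 0, 0.03, 0.12, 0.1, 0.14, 0, 0, 0, 0]
0.4 [0, 0, 0, 0, 0, 0.98, 0.15, 0.15, 0, 0, 0.16, 0.16, 0, 0, 0, 0, 0, 0]
0.45 [0, 0, 0, 0, 0, 0.15, 0.15, 0.15, 0, 0, 0.16, 0.16, 0, 0, 0, 0, 0, 0]
0.5 [0, 0, 0, 0.15, 0.15, 0.15, 0.14, 0, 0, 0, 0, 0, 0, 0, 0, 0, 0, 0]
0.55 [0.05, 0, 0.15, 0.15, 0.15, 0.03, 0, 0, 0, 0, 0, 0, 0, 0, 0, 0, 0, 0]
0.6 [0.05, 0.05, 0.13, 0.15, 0, 0, 0, 0, 0, 0, 0, 0, 0, 0, 0, 0, 0, 0]
0.65 [0.05, 0.05, 0, 0, 0, 0, 0, 0, 0, 0, 0, 0, 0, 0, 0, 0, 0, 0]
```

Emit:
{"method": "jog_arm", "body": {
  "rows": [
    [[-0.02,-0.018,-0.03],0,0.094],
    [[-0.026,-0.023,-0.03],0,0.094],
    [[-0.026,-0.023,-0.02],0,0.094],
    [[-0.026,-0.023,-0.02],0,0.094],
    [[-0.026,-0.023,-0.02],0,0.094],
    [[-0.026,-0.023,-0.02],0,0.094],
    [[-0.026,-0.023,-0.01],0,0.094],
    [[-0.026,-0.023,0],0,0.094],
    [[-0.026,-0.023,0],0,0.094],
    [[-0.026,-0.023,0],0,0.094],
    [[-0.026,-0.023,0],0,0.094],
    [[-0.026,-0.023,0],0,0.094]
  ]
}}

```text
time_s: 2.4
ee_pos: [0.3956, 0.1203, 0.353]
eef_rot: [3.141, 0.001, 2.694]
force: [-0.4, 1.2, -0.4]
grip_width: 0.094
grip_force: 0.0
```

Emit:
{"method": "jog_arm", "body": {
  "rows": [
    [[-0.026,-0.023,0],0,0.094],
    [[-0.026,-0.023,0],0,0.094],
    [[-0.026,-0.023,0],0,0.094],
    [[-0.026,-0.023,0],0,0.094],
    [[-0.026,-0.023,0],0,0.094],
    [[-0.026,-0.023,0],0,0.094],
    [[-0.026,-0.023,0],0,0.094],
    [[-0.02,-0.02,0],0,0.094],
    [[0,0,0],-7,0.094],
    [[0,0,0],-7,0.094],
    [[0,0,0],0,0.094],
    [[0,0,0],0,0.094]
  ]
}}

```text
time_s: 3.4
ee_pos: [0.4991, -0.1286, 0.3527]
eef_rot: [3.142, 0.0, 2.934]
force: [-0.2, 0.3, -0.4]
grip_width: 0.0939
grip_force: 0.0
```

```bash
python3 - <<'E'
from h import *
np.set_printoptions(precision=4,suppress=True)
c=shoot("wrist");P=cloud(c);save(c,'w1.png')
for l in ["runway","lip_mark","back_wall","rail_stand","hanger_grip"]:
    for a in spot_point(l,c)[:1]:
        px=[a['at'][0]*512,a['at'][1]*384]; z={"runway":.13,"lip_mark":.148,"back_wall":.144,"rail_stand":0,"hanger_grip":.137}[l]
        print(l,round(a['p'],2),np.round(px),p3(c,px),'z-fixed',p3(c,px,z))
near=(abs(P[...,0]-.51)<.17)&(abs(P[...,1]+.15)<.17)
z=P[...,2]
print(np.histogram(z[near&(z>.11)&(z<.17)],bins=np.arange(.11,.17,.002)))
for lo,hi in [(.126,.135),(.136,.1455),(.1455,.152),(.136,.152)]:
    m=near&(z>lo)&(z<hi);print(lo,m.sum(),cv2.minAreaRect((P[m][:,:2]*1000).astype(np.float32)))
np.savez('w1.npz',P=P,im=c['image'])
th=np.radians(36.7);ex=np.array([np.cos(th),np.sin(th)]);ey=np.array([-np.sin(th),np.cos(th)])
rel=P[...,:2]-[.5082,-.15]; a=rel@ex;b=rel@ey
for lo in np.arange(-.12,.12,.02):
    m=near&(b>lo)&(b<lo+.02); l=m&(z>.1445)&(a<.008)&(z<.152); w=m&(z>.141)&(z<.147)&(a>.01)
    f=lambda q: np.round(np.percentile(q,[3,50,97])*1000,1) if q.size else 0
    print(round(lo,2),'lip',f(a[l]),f(z[l]),'wall',f(a[w]),f(z[w]))
fl=near&(abs(a-.01)<.006)&(abs(b)<.12)
for lo in np.arange(-.09,.03,.004):
    m=fl&(b>lo)&(b<lo+.004);print(round(lo,3),f(z[m]),np.median(c['image'][m],0))
E
```

```text
runway 0.93 [244. 178.] [ 0.5008 -0.1459  0.1473] z-fixed [ 0.5045 -0.1475  0.13  ]
lip_mark 0.87 [280. 137.] [ 0.4614 -0.0931  0.1476] z-fixed [ 0.4613 -0.0931  0.148 ]
back_wall 0.51 [419.  87.] [0.4457 0.1281 0.0235] z-fixed [0.4396 0.0716 0.144 ]
rail_stand 0.81 [244. 162.] [ 0.505  -0.1533 -0.0001] z-fixed [ 0.505  -0.1533  0.    ]
hanger_grip 0.96 [478.  88.] [0.4528 0.1294 0.1566] z-fixed [0.4545 0.142  0.137 ]
(array([  39,   37,  124,  101,  142,  206,   46,   65,  109, 1161, 1477,
        163,  293,  122,  103,  126,  647,  470,  435,  451,    5,    0,
          0,    0,    0,    0,    0,    0,    0,    0]), array([0.11 , 0.112, 0.114, 0.116, 0.118, 0.12 , 0.122, 0.124, 0.126,
       0.128, 0.13 , 0.132, 0.134, 0.136, 0.138, 0.14 , 0.142, 0.144,
       0.146, 0.148, 0.15 , 0.152, 0.154, 0.156, 0.158, 0.16 , 0.162,
       0.164, 0.166, 0.168, 0.17 ]))
0.126 3062 ((526.3424072265625, -148.46908569335938), (40.38380813598633, 311.4248962402344), 36.72080612182617)
0.136 1431 ((517.956298828125, -138.77566528320312), (38.80082702636719, 277.95953369140625), 36.74611282348633)
0
[... 1915 characters left out ...]
.034 [119.7 120.3 121.3] [174.5 185.  190.5]
-0.03 [118.8 120.4 121.6] [197. 210. 211.]
-0.026 [119.6 125.2 130.1] [217.  211.  148.5]
-0.022 [129.1 130.3 131.5] [245.  231.5 129. ]
-0.018 [129.  130.2 131. ] [245. 231. 129.]
-0.014 [129.3 130.4 131.6] [245. 231. 129.]
-0.01 [129.4 130.2 131.3] [245. 231. 128.]
-0.006 [128.2 130.1 131.3] [245. 231. 128.]
-0.002 [129.3 130.  131.6] [245. 231. 128.]
0.002 [129.  130.  131.6] [245. 231. 128.]
0.006 [128.5 130.1 131.6] [245. 231. 128.]
0.01 [129.5 130.5 131.1] [245. 231. 129.]
0.014 [128.4 130.3 131.9] [245. 231. 128.]
0.018 [129.  130.3 131.7] [245. 231. 128.]
0.022 [128.5 130.3 131.3] [245. 231. 128.]
0.026 [129.1 130.1 131.2] [245. 231. 128.]
```

View pics/w1.png

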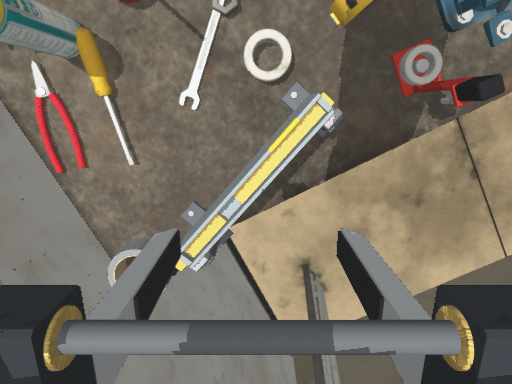

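The wrist picture shows the rail clearly from (330,100) to (185,265), with the notch gap at about (232,210). The hanger is at (478,88). The depth image puts the notch about 41 mm from mid length on the far side. That figure is only a guide for the slide, because the drop still has to be felt.

Emit:
{"method": "jog_arm", "body": {
  "rows": [
    [[0.0123,0.0317,0],0,0.094],
    [[0.0123,0.0317,0],0,0.094],
    [[0.0123,0.0317,0],0,0.094],
    [[0.0123,0.0317,0],0,0.094],
    [[0.0123,0.0317,0],0,0.094],
    [[0.0123,0.0317,0],0,0.094],
    [[0.0123,0.0317,0],0,0.094],
    [[0.0123,0.0317,0],0,0.094],
    [[0,0,0],6.66,0.094],
    [[0,0,0],6.66,0.094],
    [[0,0,0],6.66,0.094],
    [[0,0,0],6.66,0.094]
  ]
}}

```text
time_s: 4.7
ee_pos: [0.4538, 0.1399, 0.3528]
eef_rot: [3.141, 0.0, 2.467]
force: [0.8, -0.6, -0.6]
grip_width: 0.0936
grip_force: 0.0
```

Emit:
{"method": "jog_arm", "body": {
  "rows": [
    [[0,0,0.02],6.66,0.094],
    [[0,0,0.025],6.66,0.094],
    [[0,0,0.025],6.66,0.094],
    [[0,0,0.025],6.66,0.094],
    [[0,0,0.025],6.66,0.094],
    [[0,0,0.025],6.66,0.094],
    [[0,0,0],0,0.094],
    [[0,0,0],0,0.094]
  ]
}}

```text
time_s: 5.37
ee_pos: [0.4537, 0.1396, 0.2078]
eef_rot: [-3.14, 0.0, 1.779]
force: [-0.1, -0.2, 0.5]
grip_width: 0.0941
grip_force: 0.0
```

```bash
python3 - <<'E'
from h import *
np.set_printoptions(precision=4,suppress=True)
o=get_obs();print(o['ee_pos'],np.degrees(o['eef_rot']),o['qpos'])
c=shoot("wrist");P=cloud(c);save(c,'w2.png');z=P[...,2]
near=(abs(P[...,0]-.456)<.04)&(abs(P[...,1]-.14)<.04)
for lo,hi in [(.156,.166),(.108,.119)]:
    m=near&(z>lo)&(z<hi);
    if m.sum()>5: print(lo,m.sum(),np.median(z[m]),cv2.minAreaRect((P[m][:,:2]*1000).astype(np.float32)))
for a in spot_point("hanger_grip",c)[:1]:
    px=[a['at'][0]*512,a['at'][1]*384];print(a['p'],px,p3(c,px,.137))
E
```

```text
[0.4537 0.1396 0.2078] [-179.9195    0.0012  101.9264] [ 0.2213  0.1302  1.7216 -0.      1.2912  0.0131]
0.156 938 0.15873607139061657 ((455.2748107910156, 143.8707275390625), (21.111562728881836, 26.941421508789062), 11.530660629272461)
0.108 268 0.11274531039858579 ((458.1811828613281, 144.41720581054688), (27.951757431030273, 29.35666275024414), 10.679354667663574)
0.95 [261.4784, 207.01440000000002] [0.4555 0.1415 0.137 ]
```

Emit:
{"method": "jog_arm", "body": {
  "rows": [
    [[0.002,0.0023,0.0174],0.4,0.094],
    [[0,0,0.0174],0,0.094],
    [[0,0,0.0174],0,0.094],
    [[0,0,0.0174],0,0.094],
    [[0,0,0.0174],0,0.094],
    [[0,0,0],0,0.06],
    [[0,0,0],0,0.04],
    [[0,0,0],0,0.015],
    [[0,0,0],0,0.015],
    [[0,0,0],0,0.015],
    [[0,0,0],0,0.015],
    [[0,0,0],0,0.015]
  ],
  "squeeze": 40
}}

```text
time_s: 6.47
ee_pos: [0.456, 0.142, 0.1211]
eef_rot: [3.141, -0.0, 1.769]
force: [0.8, -0.3, -0.4]
grip_width: 0.051
grip_force: 0.0
```

```bash
python3 - <<'E'
from h import *
np.set_printoptions(precision=4,suppress=True)
o=get_obs();print({k:np.round(o[k],4) for k in ['time_s','ee_pos','eef_rot','force','moment','grip_width','grip_force']})
E
```

```text
{'time_s': np.float64(6.4667), 'ee_pos': array([0.456 , 0.142 , 0.1211]), 'eef_rot': array([ 3.1409, -0.    ,  1.769 ]), 'force': array([ 0.8454, -0.2886, -0.427 ]), 'moment': array([-0.016 ,  0.0315,  0.001 ]), 'grip_width': np.float64(0.051), 'grip_force': np.float64(0.0)}
```

Emit:
{"method": "jog_arm", "body": {
  "rows": [
    [[0,0,0],0,0.015],
    [[0,0,0],0,0.015],
    [[0,0,0],0,0.015],
    [[0,0,0],0,0.015],
    [[0,0,0],0,0.015],
    [[0,0,0],0,0.015],
    [[0,0,0],0,0.015],
    [[0,0,0],0,0.015],
    [[0,0,0],0,0.015]
  ]
}}

```text
time_s: 7.22
ee_pos: [0.4558, 0.142, 0.1207]
eef_rot: [-3.141, -0.0, 1.769]
force: [-0.4, 1.7, 0.6]
grip_width: 0.0218
grip_force: 40.0
```

Emit:
{"method": "jog_arm", "body": {
  "rows": [
    [[0,0,-0.004],0,0.015],
    [[0,0,-0.008],0,0.015],
    [[0,0,-0.012],0,0.015],
    [[0,0,-0.018],0,0.015],
    [[0,0,-0.025],0,0.015],
    [[0,0,-0.028],0,0.015],
    [[0,0,-0.028],0,0.015],
    [[0,0,-0.025],0,0.015],
    [[0,0,-0.018],0,0.015],
    [[0,0,-0.012],0,0.015],
    [[0,0,-0.004],0,0.015],
    [[0,0,0],0,0.015]
  ]
}}

```text
time_s: 8.22
ee_pos: [0.4559, 0.142, 0.3036]
eef_rot: [3.14, 0.0, 1.769]
force: [0.4, 0.8, -4.2]
grip_width: 0.0216
grip_force: 40.0
```

Emit:
{"method": "jog_arm", "body": {
  "rows": [
    [[-0.008,-0.0014,0],0,0.015],
    [[-0.016,-0.0027,0],0,0.015],
    [[-0.023,-0.004,0],0,0.015],
    [[-0.026,-0.0044,0],0,0.015],
    [[-0.028,-0.0048,0],0,0.015],
    [[-0.028,-0.0048,0],0,0.015],
    [[-0.028,-0.0048,0],0,0.015],
    [[-0.026,-0.0044,0],0,0.015],
    [[-0.022,-0.0037,0],0,0.015],
    [[-0.016,-0.0027,0],0,0.015],
    [[-0.0087,-0.0015,0],0,0.015],
    [[-0.003,-0.0004,0],0,0.015]
  ]
}}

```text
time_s: 9.22
ee_pos: [0.4623, -0.0952, 0.3018]
eef_rot: [-3.14, -0.001, 1.767]
force: [0.7, -0.1, -4.3]
grip_width: 0.0216
grip_force: 40.0
```

Emit:
{"method": "jog_arm", "body": {
  "rows": [
    [[0,0,0],-3,0.015],
    [[0,0,0],-5,0.015],
    [[0,0,0],-6,0.015],
    [[0,0,0],-6,0.015],
    [[0,0,0],-4,0.015],
    [[0,0,0],-1.5,0.015],
    [[0,0,0],0,0.015],
    [[0,0,0],0,0.015],
    [[0,0,0],0,0.015]
  ]
}}

```text
time_s: 9.97
ee_pos: [0.4627, -0.0936, 0.3025]
eef_rot: [-3.141, -0.0, 2.213]
force: [-0.6, 0.6, -3.6]
grip_width: 0.0215
grip_force: 40.0
```

```bash
cat >> h.py <<'E'
th=np.radians(36.85);ex=np.array([np.cos(th),np.sin(th)]);ey=np.array([-np.sin(th),np.cos(th)]);O=np.array([.5084,-.1498])
def where():
    o=get_obs();r=np.array(o['ee_pos'])[:2]-O
    print('t',round(float(o['time_s']),2),'a,b mm',np.round([r@ex*1e3,r@ey*1e3],2),'tipz',round((o['ee_pos'][2]-.0497)*1e3,2),'rot',np.degrees(o['eef_rot']).round(2),'F',np.round(o['force'],2),'Frail',np.round([o['force'][:2]@ex,o['force'][:2]@ey],2),'M',np.round(o['moment'],3),'grip',o['grip_width'],o['grip_force'])
E
python3 - <<'E'
from h import *
np.set_printoptions(precision=4,suppress=True)
where()
c=shoot("side");save(c,'s2.png');P=cloud(c);cv2.imwrite('pics/s2c.png',cv2.resize(c['image'][90:250,160:400,::-1],None,fx=3,fy=3))
where()
# stem verticality: red points
hsv=cv2.cvtColor(c['image'],cv2.COLOR_RGB2HSV)
near=(abs(P[...,0]-.45)<.12)&(abs(P[...,1]+.1)<.1)&(P[...,2]>.12)&(P[...,2]<.4)
red=((hsv[...,0]<8)|(hsv[...,0]>172))&(hsv[...,1]>140)&near
q=P[red];r=q[:,:2]-O;a=r@ex*1e3;b=r@ey*1e3
for lo in np.arange(.16,.36,.015):
    m=(q[:,2]>lo)&(q[:,2]<lo+.015)
    if m.sum()>3: print(round(lo,3),m.sum(),np.percentile(a[m],[5,50,95]),np.percentile(b[m],[5,50,95]))
E
```

```text
t 9.97 a,b mm [-2.86 72.4 ] tipz 252.8 rot [-179.99   -0.02  126.81] F [-0.56  0.58 -3.56] Frail [-0.1  0.8] M [ 0.003 -0.007 -0.012] grip 0.02149814093786409 39.99384820461273
t 10.02 a,b mm [-2.89 72.29] tipz 252.86 rot [-179.99   -0.01  126.81] F [-0.22  0.01 -3.87] Frail [-0.17  0.14] M [ 0.029 -0.031 -0.02 ] grip 0.02176491760620792 39.993866086006165
0.175 65 [-74.1978 -71.5793 -59.5883] [44.3469 70.9271 97.4454]
0.205 23 [-14.8756 -13.0481 -11.6893] [60.6337 68.3633 80.7655]
0.22 55 [-15.9178 -13.5548 -11.9172] [60.3623 70.6871 82.9043]
0.235 58 [-15.4433 -13.1349 -11.0508] [59.8549 71.1404 82.2799]
0.25 53 [-15.0159 -13.1795 -11.3047] [59.5036 71.6157 81.6148]
0.265 59 [-15.5265 -13.2009 -11.1984] [58.9751 69.1791 81.0028]
0.28 66 [-15.4967 -13.2332 -10.9797] [58.5072 70.719  82.7492]
```

View pics/s2c.png

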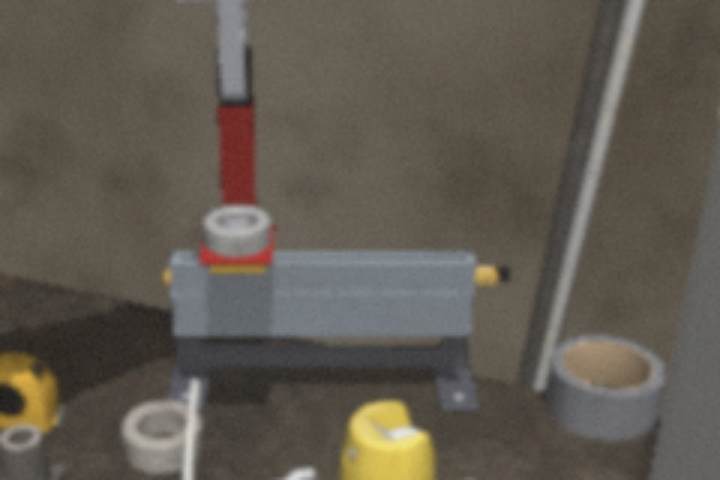

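```bash
python3 - <<'E'
from h import *
np.set_printoptions(precision=2,suppress=True)
c=shoot("side");P=cloud(c);r=P[...,:2]-O;a=r@ex*1e3;b=r@ey*1e3;z=P[...,2]
for lo,hi in [(.09,.11),(.11,.13),(.13,.142)]:
    for b0,b1 in [(-60,-20),(0,30),(105,125)]:
        m=(z>lo)&(z<hi)&(b>b0)&(b<b1)&(abs(a)<40);print(lo,b0,m.sum(),np.percentile(a[m],[5,50,95]))
m=(z>.146)&(z<.152)&(b>-100)&(b<30)&(abs(a)<15);print('lip top',np.percentile(a[m],[5,50,95]))
where()
E
```

```text
0.09 -60 90 [-6.6  -4.74 -2.46]
0.09 0 69 [-6.79 -4.66 -2.54]
0.09 105 46 [-6.49 -4.66 -2.19]
0.11 -60 96 [-7.15 -4.36 -2.39]
0.11 0 68 [-6.43 -4.11 -1.55]
0.11 105 44 [-6.18 -4.44 -1.85]
0.13 -60 81 [-6.84 -3.91 21.54]
0.13 0 66 [-6.41 -3.94 21.22]
0.13 105 38 [-5.68 -4.21 21.09]
lip top [-6.84 -4.95 -1.53]
t 10.07 a,b mm [-2.94 72.22] tipz 252.89 rot [-179.99   -0.01  126.81] F [ 0.39 -0.03 -3.09] Frail [ 0.3  -0.26] M [0.01 0.01 0.  ] grip 0.02214028647093254 39.99388575553894
```

Emit:
{"method": "jog_arm", "body": {
  "rows": [
    [[0,0,0.005],0,0.015],
    [[0,0,0.01],0,0.015],
    [[0,0,0.013],0,0.015],
    [[0,0,0.014],0,0.015],
    [[0,0,0.014],0,0.015],
    [[0,0,0.014],0,0.015],
    [[0,0,0.012],0,0.015],
    [[0,0,0.009],0,0.015],
    [[0,0,0.005],0,0.015],
    [[0,0,0.002],0,0.015],
    [[0,0,0],0,0.015],
    [[0,0,0],0,0.015]
  ]
}}

```text
time_s: 11.07
ee_pos: [0.463, -0.094, 0.2051]
eef_rot: [3.141, 0.001, 2.214]
force: [-0.0, -0.6, -3.4]
grip_width: 0.0218
grip_force: 40.0
```

Emit:
{"method": "jog_arm", "body": {
  "rows": [
    [[0,0,0.002],0,0.015],
    [[0,0,0.003],0,0.015],
    [[0,0,0.003],0,0.015],
    [[0,0,0.003],0,0.015],
    [[0,0,0.003],0,0.015],
    [[0,0,0.002],0,0.015],
    [[0,0,0.001],0,0.015],
    [[0,0,0],0,0.015],
    [[0,0,0],0,0.015]
  ]
}}

```text
time_s: 11.82
ee_pos: [0.4628, -0.094, 0.1877]
eef_rot: [3.142, 0.0, 2.214]
force: [0.1, 0.7, -2.9]
grip_width: 0.0219
grip_force: 40.0
```

```bash
python3 -c "
from h import *
where()"
```

```text
t 11.82 a,b mm [-2.99 72.03] tipz 138.03 rot [180.     0.   126.84] F [ 0.13  0.73 -2.93] Frail [0.54 0.5 ] M [ 0.031 -0.03  -0.011] grip 0.02189518105768764 39.99390006065369
```

Emit:
{"method": "jog_arm", "body": {
  "rows": [
    [[0,0,0.002],0,0.015],
    [[0,0,0.002],0,0.015],
    [[0,0,0.001],0,0.015],
    [[0,0,0.0007],0,0.015],
    [[0,0,0.0005],0,0.015],
    [[0,0,0.0005],0,0.015],
    [[0,0,0],0,0.015],
    [[0,0,0],0,0.015]
  ]
}}

```text
time_s: 12.48
ee_pos: [0.4628, -0.094, 0.181]
eef_rot: [3.142, 0.0, 2.214]
force: [0.1, 0.3, -3.9]
grip_width: 0.0218
grip_force: 40.0
```

Emit:
{"method": "jog_arm", "body": {
  "rows": [
    [[0,0,0.0004],0,0.015],
    [[0,0,0.0003],0,0.015],
    [[0,0,0],0,0.015]
  ]
}}

```text
time_s: 12.73
ee_pos: [0.4627, -0.094, 0.1802]
eef_rot: [-3.142, -0.0, 2.214]
force: [-0.2, -0.0, -3.6]
grip_width: 0.0214
grip_force: 40.0
```

Emit:
{"method": "jog_arm", "body": {
  "rows": [
    [[0,0,0.0003],0,0.015],
    [[0,0,0.0003],0,0.015],
    [[0,0,0],0,0.015]
  ]
}}

```text
time_s: 12.98
ee_pos: [0.4628, -0.094, 0.1797]
eef_rot: [3.142, 0.0, 2.214]
force: [-0.8, -0.1, -4.3]
grip_width: 0.0218
grip_force: 40.0
```

Emit:
{"method": "jog_arm", "body": {
  "rows": [
    [[0,0,0.0004],0,0.015],
    [[0,0,0],0,0.015]
  ]
}}

```text
time_s: 13.15
ee_pos: [0.4628, -0.094, 0.1795]
eef_rot: [3.141, 0.0, 2.214]
force: [-1.6, 0.2, 0.3]
grip_width: 0.0217
grip_force: 40.0
```

Emit:
{"method": "jog_arm", "body": {
  "rows": [
    [[0,0,0.0004],0,0.015],
    [[0,0,0],0,0.015]
  ]
}}

```text
time_s: 13.32
ee_pos: [0.4628, -0.094, 0.1791]
eef_rot: [3.141, 0.0, 2.214]
force: [-1.4, -0.9, 1.8]
grip_width: 0.022
grip_force: 40.0
```

Emit:
{"method": "jog_arm", "body": {
  "rows": [
    [[0,0,0.0004],0,0.015],
    [[0,0,0],0,0.015]
  ]
}}

```text
time_s: 13.48
ee_pos: [0.4628, -0.094, 0.1787]
eef_rot: [3.141, 0.0, 2.214]
force: [-2.1, 1.1, 3.3]
grip_width: 0.0216
grip_force: 40.0
```

Emit:
{"method": "jog_arm", "body": {
  "rows": [
    [[-0.001,0,0],0,0.015],
    [[-0.002,0,0],0,0.015],
    [[-0.003,0,0],0,0.015],
    [[-0.004,0,0],0,0.015],
    [[-0.004,0,0],0,0.015],
    [[-0.004,0,0],0,0.015],
    [[-0.004,0,0],0,0.015],
    [[-0.004,0,0],0,0.015]
  ]
}}

```text
time_s: 14.15
ee_pos: [0.4786, -0.1151, 0.1785]
eef_rot: [3.142, -0.0, 2.214]
force: [-3.5, 3.4, 2.8]
grip_width: 0.0218
grip_force: 40.0
```

```bash
python3 -c "
from h import *
where()"
```

```text
t 14.15 a,b mm [-3.03 45.65] tipz 128.77 rot [ 1.8000e+02 -1.0000e-02  1.2684e+02] F [-3.45  3.36  2.85] Frail [-0.75  4.76] M [0.959 0.621 0.08 ] grip 0.021829150043285103 39.9971866607666
```

Emit:
{"method": "jog_arm", "body": {
  "rows": [
    [[-0.003,0,-0.0003],0,0.015],
    [[-0.004,0,0],0,0.015],
    [[-0.004,0,0],0,0.015],
    [[-0.004,0,0],0,0.015],
    [[-0.004,0,0],0,0.015],
    [[-0.004,0,0],0,0.015],
    [[-0.004,0,0],0,0.015],
    [[-0.004,0,0],0,0.015]
  ],
  "squeeze": 55
}}

```text
time_s: 14.82
ee_pos: [0.4972, -0.1399, 0.1788]
eef_rot: [-3.142, 0.0, 2.214]
force: [-2.5, 3.5, 2.2]
grip_width: 0.0214
grip_force: 55.0
```

```bash
python3 - <<'E'
from h import *
np.set_printoptions(precision=1,suppress=True)
where()
c=shoot("side");P=cloud(c);hsv=cv2.cvtColor(c['image'],cv2.COLOR_RGB2HSV)
r=P[...,:2]-O;a=r@ex*1e3;b=r@ey*1e3;z=P[...,2]
red=((hsv[...,0]<8)|(hsv[...,0]>172))&(hsv[...,1]>140)&(abs(b)<80)&(abs(a+30)<60)&(z>.03)&(z<.2)
for lo in np.arange(.04,.19,.015):
    m=red&(z>lo)&(z<lo+.015)
    if m.sum()>5: print(round(lo,3),m.sum(),np.percentile(a[m],[5,50,95]),np.percentile(b[m],[5,50,95]))
E
```

```text
t 14.82 a,b mm [-3.  14.7] tipz 129.11 rot [-180.     0.   126.8] F [-2.5  3.5  2.2] Frail [0.1 4.3] M [0.9 0.5 0. ] grip 0.021442117256273617 54.99703288078308
0.055 80 [-74.3 -71.1 -56.3] [-15.8  14.2  41.7]
0.085 34 [-15.2 -12.9 -11.4] [ 2.1 12.9 23.7]
0.1 42 [-15.5 -13.2 -11.8] [ 2.1 12.9 23.6]
0.115 45 [-15.3 -13.4 -11.6] [ 2.1 12.8 23.5]
0.13 44 [-16.1 -13.8 -11.5] [ 2.2 14.1 23.3]
0.145 44 [-15.2 -13.5 -10.9] [ 2.2 11.4 23.2]
0.16 41 [-16.  -13.4 -11.7] [ 2.2 12.7 23.1]
```

Emit:
{"method": "jog_arm", "body": {
  "rows": [
    [[-0.004,0,0],0,0.015],
    [[-0.004,0,0],0,0.015],
    [[-0.004,0,0],0,0.015],
    [[-0.004,0,0],0,0.015],
    [[-0.004,0,0],0,0.015],
    [[-0.004,0,0],0,0.015],
    [[-0.004,0,0],0,0.015],
    [[-0.004,0,0],0,0.015],
    [[-0.004,0,0],0,0.015],
    [[-0.003,0,0],0,0.015],
    [[-0.002,0,0],0,0.015],
    [[-0.002,0,0],0,0.015]
  ]
}}

```text
time_s: 15.87
ee_pos: [0.5228, -0.1741, 0.1787]
eef_rot: [-3.142, -0.0, 2.214]
force: [-2.6, 4.6, 2.8]
grip_width: 0.022
grip_force: 55.0
```

```bash
python3 -c "
from h import *
where()"
```

```text
t 15.87 a,b mm [ -3.06 -28.11] tipz 129.04 rot [-1.8000e+02 -1.0000e-02  1.2684e+02] F [-2.6   4.61  2.84] Frail [0.69 5.25] M [0.927 0.573 0.038] grip 0.021984692704851757 54.997018575668335
```

Now 1 mm steps, watching for the drop in vertical force.

Emit:
{"method": "jog_arm", "body": {
  "rows": [
    [[-0.001,0,0],0,0.015],
    [[-0.001,0,0],0,0.015],
    [[-0.001,0,0],0,0.015],
    [[-0.001,0,0],0,0.015],
    [[-0.001,0,0],0,0.015]
  ]
}}

```text
time_s: 16.28
ee_pos: [0.5258, -0.178, 0.1788]
eef_rot: [-3.142, 0.0, 2.214]
force: [-2.3, 3.8, 2.8]
grip_width: 0.0218
grip_force: 55.0
```

Emit:
{"method": "jog_arm", "body": {
  "rows": [
    [[-0.001,0,0],0,0.015],
    [[-0.001,0,0],0,0.015],
    [[-0.001,0,0],0,0.015]
  ]
}}

```text
time_s: 16.53
ee_pos: [0.5276, -0.1805, 0.1788]
eef_rot: [3.142, 0.0, 2.214]
force: [-2.1, 3.2, 1.5]
grip_width: 0.0217
grip_force: 55.0
```

Emit:
{"method": "jog_arm", "body": {
  "rows": [
    [[-0.001,0,0],0,0.015],
    [[-0.001,0,0],0,0.015]
  ]
}}

```text
time_s: 16.7
ee_pos: [0.5288, -0.1824, 0.1785]
eef_rot: [-3.141, 0.001, 2.214]
force: [0.7, 0.2, -4.3]
grip_width: 0.0217
grip_force: 55.0
```

Emit:
{"method": "jog_arm", "body": {
  "rows": [
    [[-0.001,0,0],0,0.015],
    [[0,0,0],0,0.015]
  ]
}}

```text
time_s: 16.87
ee_pos: [0.5294, -0.1832, 0.1784]
eef_rot: [-3.141, 0.0, 2.214]
force: [-0.1, 0.2, -3.7]
grip_width: 0.0218
grip_force: 55.0
```

The vertical force fell from about +2.8 to -4 N at 16.7 s, so the tongue has dropped over the notch edge. I'll centre it a little and lower gently.

Emit:
{"method": "jog_arm", "body": {
  "rows": [
    [[-0.001,0,0],0,0.015],
    [[-0.0008,0,0],0,0.015],
    [[0,0,0.001],0,0.015],
    [[0,0,0.001],0,0.015],
    [[0,0,0],0,0.015]
  ]
}}

```text
time_s: 17.28
ee_pos: [0.5303, -0.1842, 0.1765]
eef_rot: [-3.141, -0.0, 2.214]
force: [-0.7, 0.8, -4.9]
grip_width: 0.0214
grip_force: 55.0
```

```bash
python3 -c "
from h import *
where()"
```

```text
t 17.28 a,b mm [ -3.11 -40.64] tipz 126.77 rot [-1.7999e+02 -2.0000e-02  1.2684e+02] F [-0.71  0.81 -4.94] Frail [-0.09  1.08] M [-0.025 -0.043 -0.002] grip 0.021425338652860396 54.993406534194946
```

Emit:
{"method": "jog_arm", "body": {
  "rows": [
    [[0,0,0.001],0,0.015],
    [[0,0,0.001],0,0.015],
    [[0,0,0.001],0,0.015],
    [[0,0,0.001],0,0.015],
    [[0,0,0.0006],0,0.015],
    [[0,0,0.0004],0,0.015],
    [[0,0,0],0,0.015]
  ]
}}

```text
time_s: 17.87
ee_pos: [0.5304, -0.1842, 0.1717]
eef_rot: [-3.142, -0.0, 2.214]
force: [0.4, 0.0, -3.6]
grip_width: 0.022
grip_force: 55.0
```

Emit:
{"method": "jog_arm", "body": {
  "rows": [
    [[0,0,0.0004],0,0.015],
    [[0,0,0.0004],0,0.015],
    [[0,0,0.0003],0,0.015],
    [[0,0,0],0,0.015]
  ]
}}

```text
time_s: 18.2
ee_pos: [0.5304, -0.1842, 0.1706]
eef_rot: [-3.142, -0.0, 2.214]
force: [-0.1, -0.3, -3.0]
grip_width: 0.0219
grip_force: 55.0
```

Emit:
{"method": "jog_arm", "body": {
  "rows": [
    [[0,0,0.0004],0,0.015],
    [[0,0,0],0,0.015]
  ]
}}

```text
time_s: 18.37
ee_pos: [0.5304, -0.1842, 0.1702]
eef_rot: [-3.142, -0.0, 2.214]
force: [0.4, 1.2, -3.8]
grip_width: 0.0219
grip_force: 55.0
```

Emit:
{"method": "jog_arm", "body": {
  "rows": [
    [[0,0,0.0004],0,0.015],
    [[0,0,0],0,0.015]
  ]
}}

```text
time_s: 18.53
ee_pos: [0.5304, -0.1842, 0.1698]
eef_rot: [-3.142, -0.0, 2.214]
force: [0.6, 1.0, -4.3]
grip_width: 0.0215
grip_force: 55.0
```

Emit:
{"method": "jog_arm", "body": {
  "rows": [
    [[0,0,0.0004],0,0.015],
    [[0,0,0],0,0.015]
  ]
}}

```text
time_s: 18.7
ee_pos: [0.5305, -0.1842, 0.1697]
eef_rot: [3.141, 0.0, 2.214]
force: [-0.5, 0.8, -1.8]
grip_width: 0.0218
grip_force: 55.0
```

Emit:
{"method": "jog_arm", "body": {
  "rows": [
    [[0,0,0.0003],0,0.015],
    [[0,0,0],0,0.015]
  ]
}}

```text
time_s: 18.87
ee_pos: [0.5304, -0.1843, 0.1695]
eef_rot: [3.141, 0.0, 2.214]
force: [-2.0, 0.5, 1.3]
grip_width: 0.0217
grip_force: 55.0
```

Emit:
{"method": "jog_arm", "body": {
  "rows": [
    [[0,0,-0.0003],0,0.015],
    [[0,0,0],0,0.015],
    [[0,0,0],0,0.015]
  ],
  "squeeze": 5
}}

```text
time_s: 19.12
ee_pos: [0.5305, -0.1843, 0.1696]
eef_rot: [3.141, 0.0, 2.214]
force: [-0.4, -0.2, 1.1]
grip_width: 0.0222
grip_force: 5.0
```

Emit:
{"method": "jog_arm", "body": {
  "rows": [
    [[0,0,0],0,0.025],
    [[0,0,0],0,0.03],
    [[0,0,0],0,0.04],
    [[0,0,0],0,0.055],
    [[0,0,0],0,0.07],
    [[0,0,0],0,0.07],
    [[0,0,0],0,0.07],
    [[0,0,0],0,0.07],
    [[0,0,0],0,0.07],
    [[0,0,0],0,0.07]
  ]
}}

```text
time_s: 19.95
ee_pos: [0.5304, -0.1842, 0.1695]
eef_rot: [-3.142, -0.0, 2.214]
force: [-0.8, 0.6, 0.0]
grip_width: 0.0695
grip_force: 0.0
```

```bash
python3 -c "
from h import *
where()
c=shoot('side');cv2.imwrite('pics/s3.png',cv2.resize(c['image'][90:250,160:400,::-1],None,fx=3,fy=3))"
```

```text
t 19.95 a,b mm [ -3.03 -40.72] tipz 119.78 rot [-180.     -0.    126.85] F [-0.77  0.57  0.02] Frail [-0.27  0.91] M [-0.016 -0.053 -0.026] grip 0.06948222164316978 0.0
```

View pics/s3.png

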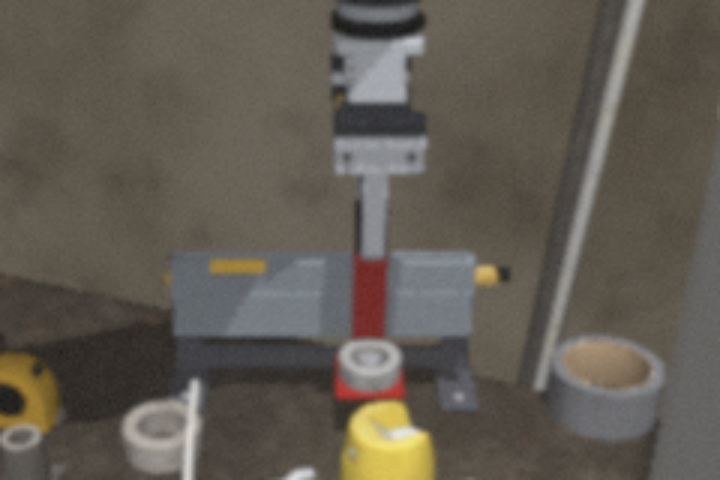

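The hanger hangs free on the rail at (370,300), with the fingers open and clear of it. I'll retreat straight up.

Emit:
{"method": "jog_arm", "body": {
  "rows": [
    [[0,0,-0.005],0,0.07],
    [[0,0,-0.01],0,0.07],
    [[0,0,-0.015],0,0.07],
    [[0,0,-0.02],0,0.07],
    [[0,0,-0.025],0,0.07],
    [[0,0,-0.025],0,0.07],
    [[0,0,-0.02],0,0.07],
    [[0,0,-0.015],0,0.07],
    [[0,0,-0.005],0,0.07],
    [[0,0,0],0,0.07],
    [[0,0,0],0,0.07],
    [[0,0,0],0,0.07]
  ]
}}

```text
time_s: 21.0
ee_pos: [0.5301, -0.1841, 0.3084]
eef_rot: [-3.141, -0.002, 2.214]
force: [-0.0, 0.1, 0.1]
grip_width: 0.07
grip_force: 0.0
```

```bash
python3 - <<'E'
from h import *
np.set_printoptions(precision=1,suppress=True)
where()
c=shoot("side");P=cloud(c);hsv=cv2.cvtColor(c['image'],cv2.COLOR_RGB2HSV)
cv2.imwrite('pics/s4.png',cv2.resize(c['image'][90:250,160:400,::-1],None,fx=3,fy=3))
r=P[...,:2]-O;a=r@ex*1e3;b=r@ey*1e3;z=P[...,2]
red=((hsv[...,0]<8)|(hsv[...,0]>172))&(hsv[...,1]>140)&(abs(b+40)<50)&(abs(a+30)<60)&(z>.03)&(z<.2)
for lo in np.arange(.03,.19,.015):
    m=red&(z>lo)&(z<lo+.015)
    if m.sum()>5: print(round(lo,3),m.sum(),np.percentile(a[m],[5,50,95]),np.percentile(b[m],[5,50,95]),z[m].max())
blk=(abs(b+40)<25)&(abs(a+3)<25)&(z>.16)&(z<.22);print('grip top',np.percentile(z[blk]*1e3,[50,97]),a[blk].mean(),b[blk].mean())
E
```

```text
t 21.0 a,b mm [ -3.2 -40.5] tipz 258.68 rot [-179.9   -0.1  126.8] F [-0.   0.1  0.1] Frail [0.1 0.1] M [-0. -0. -0.] grip 0.06996362632804225 0.0
0.045 75 [-70.3 -67.2 -53.5] [-70.1 -39.9 -13.7] 0.0547507621690263
0.075 29 [-13.5 -11.3  -8.9] [-52.5 -41.8 -31.8] 0.08956381020271642
0.09 44 [-15.4 -12.4 -10.4] [-54.  -42.4 -30.3] 0.10457460560383453
0.105 42 [-15.6 -13.2 -10.9] [-53.9 -40.8 -32.5] 0.11973345714224826
0.12 42 [-16.1 -13.8 -12. ] [-53.6 -43.1 -32.4] 0.13369195996580668
0.135 45 [-16.6 -14.4 -12.5] [-53.  -42.5 -32.1] 0.14928684606420078
0.15 43 [-17.5 -15.2 -13. ] [-52.4 -42.  -31.7] 0.16450237027317138
grip top [189.1 208.6] -14.949630741158092 -41.43842129869925
```

View pics/s4.png

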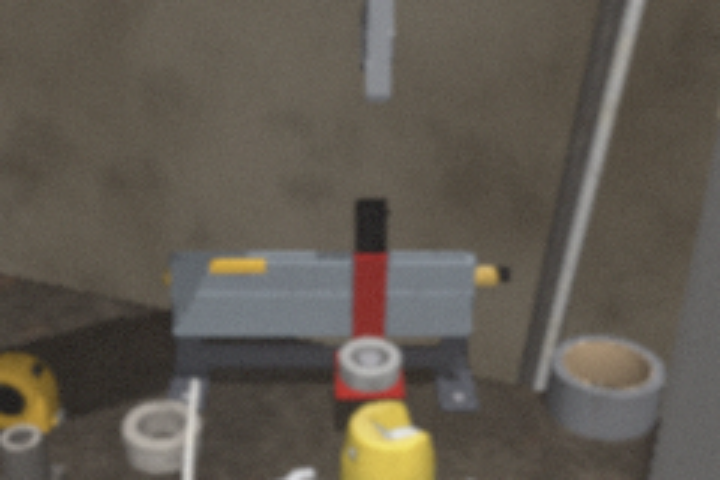

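The gripper is clear, and the hanger hangs settled in the notch with only a small natural lean. I'm handing in.

```bash
python3 -c "
from station import *
print(hand_in())"
```

```text
the job is handed in; nothing more can be done
None
```

The red hanger is seated in the rail's notch and released. I felt the drop about 40 mm past mid length; on the runway the press on the rail read 7 N or less. The job was handed in at about 21 s, and the judge's result was not shown.

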